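Seat the orange jar on its pegged stand and open the push-and-turn cap

ROBOT

A 6-joint arm with a two-finger parallel gripper is mounted at the origin on the work surface. World frame = base frame: x ahead of the robot, y to its left, z up, the work surface at z = 0. Lengths are in mm, angles in rad, forces in N, time in s.
With the tool pointing down it reaches from about 350 to 775 mm from the base axis. Payload 7.3 kg.
Tool frame: the origin (TCP) lies at the very end of the fingers, on their centre line; the grasp point (between the pads) lies 19 mm behind it; z points along the fingers, y is the line along which they close (so a half turn about z gives the same grasp; the last joint's range is limited). The gripper opens to 92 mm and grips with 3 to 60 N. Pads are 19 mm wide; open, the fingers measure 130 mm over their backs; the gripper's body (75 mm by 190 mm) begins 47 mm behind the grasp point.
Start: joints at [1.019, 0.342, 1.524, -0, 1.275, -0.146], TCP at [207.234, 482.389, 226.741] pointing down, gripper open.
Joint ranges: [-2.53, 2.53], [-0.77, 2.02], [0.04, 2.7], [-1, 4.14], [0.28, 2.66], [-3.11, 3.11]. Speed limits (rad/s): [2.57, 2.57, 3.14, 3.14, 3.14, 3.14].

INTERFACE

Orientations are given as [roll, pitch, yaw] about the fixed x, y, z axes, in that order (R = Rz(yaw) Ry(pitch) Rx(roll)).
In Python, from plant import * gives the robot as it stands.
- The arm moves only by the tool arm_command, never from a script. Its arguments are lists of equal length, an entry for each row: "gripper": the finger opening in mm, from 0 to 91.8; "dp": the shift along the tool's x, y, z in units of 25 mm (1.0 is 25 mm), a list of three; "twist": the turn about the tool's z in units of 5 degrees (1.0 is 5 degrees). A call has exactly 5 rows; each row shifts and turns the commanded pose from where the row before left it, along the tool's axes as they then stand; what a row does not reach is not made up. A row lasts 1/8 s, in which the tool goes at most 62.5 mm and 10.7 degrees, less where a joint would pass 70% of its speed; a pose out of reach is approached as far as the arm can. A call is refused whole if a number of a shift passes 1 or a number of a turn 1, either way. A call with a gripper value outside its range is refused whole. The fingers move at their own pace and stop on an object; the grip force is fixed at half the most. Time passes only in rows, so rows that do not move let the fingers close, or fill a call up. It gives the time, the measured TCP pose, the force, the opening and the grip force at its end, in the units of the state.
- get_obs(): the state, without advancing time (a new reading comes with each control period).
- capture(name): name is "side" or "top"; returns the picture (400x640x3 uint8, red, green, blue); there is no depth.
- get_calibration(name): a dict with "mtx" (3x3 intrinsics, pixels), "position" and "attitude" of the camera in the world. Camera axes: x right, y down, z forward; pixel columns grow to the right and rows downward; lengths in mm; the calibration is good to about 2 mm. A picture is of the moment at which its call begins. get_calibration takes no time and is no camera call.
- close_job(): hands the job in; it is judged then, once.
The state is a dict: "time": time; "joint_positions": joint angles; "dq": joint speeds; "tau": joint torques, N m; "tool_pos": TCP position; "tcp_rot": TCP orientation; "contact_force": force on the tool from outside, world axes, zero at the start; "moment": the same for the moment, N m; "grip_width": finger opening in mm; "finger_force": force on a finger pad.
Only numpy, scipy, OpenCV 4.12 (cv2) and the standard library are available. Lean on these libraries where they do the work, as an engineer would, in place of code of your own. Each camera call takes 0.05 s, during which the arm holds its last target. There are 200 camera calls.

TASK

Set the orange jar fully down onto the two pegs of the steel stand so that it cannot turn, then press its white safety cap down and, keeping it pressed, twist it counter-clockwise until it is free. Lift the cap straight up and finish while still holding it in the gripper, level and still, directly above the jar's mouth and about 5 to 10 cm clear of it, with the jar still fully seated on its pegs. Keep the jar upright all along and leave the other things on the counter where they are.

Things in the scene. Friction and masses are not known exactly. Their poses are not given: they have to be found in the camera images.
- jar: Orange plastic jar, loose, 0.22 to 0.45 kg, cap locked on. Origin: centre of its underside, z up. Foot plate 120 (x) by 60 (y) by 8 mm thick with two 14 mm through holes at x = +45 and -45 mm, y = 0. On it a flat-sided square body, 60 by 60 mm, up to a flat shoulder 72 mm above the underside. Half a turn makes no difference
- jar_shoulder (a point): Centre of the jar's flat shoulder, 72 mm above its underside, axes as the jar. Closed cap's top is 32 mm above it. The jar can be carried from above by its two y sides, finger tips about 20 mm below the shoulder. Neck (mostly hidden by the cap) 41 mm across, its top 16 mm above the shoulder, seal disc at rest 23 mm above
- stand: Dark steel plate fixed to the counter, 150 (x) by 90 (y) by 12 mm thick, with two upright brass pegs, 10 mm diameter, 20 mm tall, tapered tips, at x = +45 and -45 mm, y = 0. Origin: centre of its underside, z up. The jar's foot holes drop over the pegs, either way round, until the foot lies flat; the jar then turns no more than 2 to 3 degrees
- stand_seat (a point): Centre of the stand plate's top face, 12 mm above the counter; the jar's origin lies here when it is fully seated. Axes as the stand
- cap: White round ribbed push-and-turn cap, loose, 30 g, 51 mm diameter, 25 mm high, red bar across its top along its x. Origin: centre of its lower rim, z up. Locked: origin 79 mm above the jar's underside (rim 7 mm above the shoulder), its x parallel to the jar's x within 4 degrees; it then neither lifts nor turns
- cap_top (a point): Centre of the cap's top face. To open: press the cap down 4 to 6 mm (stops at 6.5), keep it down, turn it counter-clockwise seen from above (clockwise is blocked) by 62 to 84 degrees from locked (end stop at about 85); it is then free and comes straight up. It sinks 6 mm, so grip it with the finger tips 8 mm or more above the shoulder
- seal (a joint): How far the sprung seal disc under the cap is pressed down into the jar neck: 0 at rest, 0.0065 m fully down. 4 N to start it, 7.3 N at the bottom; springs back when let go
- tiffin: closed round steel lunch box, 120 mm across, 75 mm high with its wire handle; bystander. Origin: centre of the underside
- mug: blue mug, 82 mm across, 92 mm high; bystander. Origin: centre of the underside
- bowl: white bowl, 120 mm across, 50 mm high; bystander. Origin: centre of the underside
- grinder: turned dark wooden pepper grinder, 52 mm across, 108 mm high; bystander. Origin: centre of the underside
- spice: small amber spice jar with black lid, 48 mm across, 85 mm high; bystander. Origin: centre of the underside
There are look-alikes about, which are no part of the job. There is more than one size of the cap; the job needs the middle-sized.

How it is judged (in metres and radians):
On the way, in this order (a step that is already met when the one before it is completed fails the run):
1. the jar sits fully down on the stand's pegs, cap still locked and not pressed (horizontal distance between jar and stand_seat below 0.005 m and z of jar in the frame of stand_seat between -0.002 and 0.002 m and angle between the x axis of jar and the x axis of stand, either way round below 0.12 rad and angle between jar's own z axis and vertical below 0.05 rad and value of joint seal below 0.002 m and angle between the x axis of cap and the x axis of jar, either way round below 0.3 rad), for 0.3 s.
2. the cap is pressed down (horizontal distance between jar and stand_seat below 0.005 m and z of jar in the frame of stand_seat between -0.002 and 0.002 m and angle between the x axis of jar and the x axis of stand, either way round below 0.12 rad and angle between jar's own z axis and vertical below 0.05 rad and value of joint seal above 0.0028 m), for 0.1 s.
3. the cap is twisted round to its release, on the seated jar (horizontal distance between jar and stand_seat below 0.005 m and z of jar in the frame of stand_seat between -0.002 and 0.002 m and angle between the x axis of jar and the x axis of stand, either way round below 0.12 rad and angle between jar's own z axis and vertical below 0.05 rad and angle between the x axis of cap and the x axis of jar, either way round above 0.95 rad and z of cap in the frame of jar below 0.09 m), for 0.1 s.
At the end, for the whole second after the job is handed in: Jar at rest, fully on the stand (within 5 mm sideways, 2 mm in height, turned under 7 degrees, upright); cap held still in the fingers, level within 15 degrees, within 40 mm of the jar's axis, lower rim 27 to 152 mm above the neck's top, not touching the jar (horizontal distance between jar and stand_seat below 0.005 m and z of jar in the frame of stand_seat between -0.002 and 0.002 m and angle between the x axis of jar and the x axis of stand, either way round below 0.12 rad and angle between jar's own z axis and vertical below 0.05 rad and z of cap in the frame of jar between 0.115 and 0.24 m and horizontal distance between cap and jar below 0.04 m and angle between cap's own z axis and vertical below 0.26 rad and contact force between cap and the fingers above 0.5 N and contact force between cap and jar below 0.1 N and linear speed of each of cap, jar below 0.03 m/s); the arm keeps its last pose, push and grip.
It fails at once if a bystander is shoved (more than 25 mm) or tipped (distance of any of tiffin, mug, bowl, grinder, spice from where it was at the start of the episode above 0.025 m or angle between any of tiffin, mug, bowl, grinder, spice's own z axis and vertical above 0.4 rad).
It fails at once if the jar is tipped more than 35 degrees (angle between jar's own z axis and vertical above 0.6 rad).
It also fails if it takes over 64 s, if anything falls off the work surface, if the arm or the gripper's body presses on something with over 40 N, if the wrist force passes 120 N, or if a joint passes its speed limit or range.

## Working session

There is one attempt and no reset: what is moved stays moved. The work goes in short steps, Python scripts to look and compute and a tool call to move; the robot and the scene stay as the last step left them, time stands still between calls to the robot, and variables do not carry over. Pictures are saved under pics/ and viewed, at most 10 in all, crops included, and the job is handed in when it is done.

Besides the shell and the picture viewer there is one more tool, called as name(argument=value, ...) on one line, values as JSON. arm_command: Moves the arm, as the interface text tells. Its arguments: {"type":"object","properties":{"gripper":{"type":"array"},"dp":{"type":"array"},"twist":{"type":"array"}},"required":["gripper","dp","twist"]}

```bash
mkdir -p pics
python3 - <<'E'
from plant import *
import cv2,numpy as np
for n in("top","side"):
    cv2.imwrite(f"pics/{n}0.png",capture(n)[:,:,::-1]); print(n,get_calibration(n))
print(get_obs())
E
```

```text
top {'mtx': array([[375.86799344,   0.        , 319.79565946],
       [  0.        , 375.86799344, 202.61593658],
       [  0.        ,   0.        ,   1.        ]]), 'position': array([ 558.23897162,  -78.5576908 , 1116.73985411]), 'attitude': array([-3.07531575, -0.015171  , -1.58368944])}
side {'mtx': array([[368.15030191,   0.        , 324.29281544],
       [  0.        , 368.15030191, 199.98063831],
       [  0.        ,   0.        ,   1.        ]]), 'position': array([217.96739228, 311.51536902, 673.23001726]), 'attitude': array([-2.35908134, -0.00725242, -2.32460646])}
{'time': 0.1, 'joint_positions': array([ 1.01900327e+00,  3.42637513e-01,  1.52490675e+00, -3.15743271e-05,
        1.27535958e+00, -1.45997815e-01]), 'dq': array([-7.99077435e-04, -1.38776168e-03, -4.11045121e-03, -1.24116126e-03,
       -1.50126714e-03,  2.96782293e-05]), 'tau': array([ 1.17082462e-03, -4.32004809e+01, -2.44694871e+01,  7.18906475e-02,
        5.26974583e-02, -3.44752920e-07]), 'tool_pos': array([207.04798457, 482.07231703, 226.12765144]), 'tcp_rot': array([-3.14029102e+00, -1.60878327e-04,  2.73580652e+00]), 'contact_force': array([-0.01580782,  0.3554664 , -0.16775232]), 'moment': array([ 0.04585469, -0.0016273 , -0.00373268]), 'finger_force': 0.0, 'grip_width': 91.51940329504556}
```

View pics/top0.png

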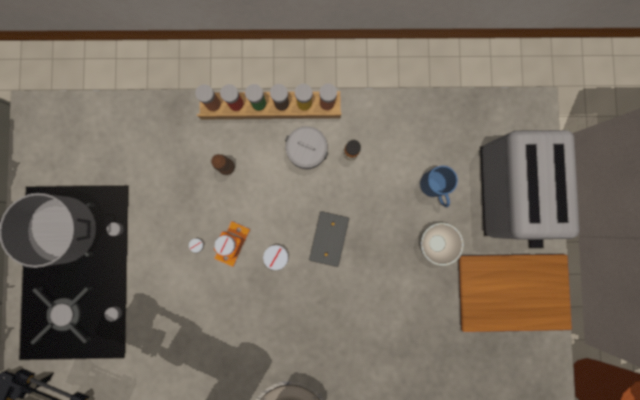

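View pics/side0.png

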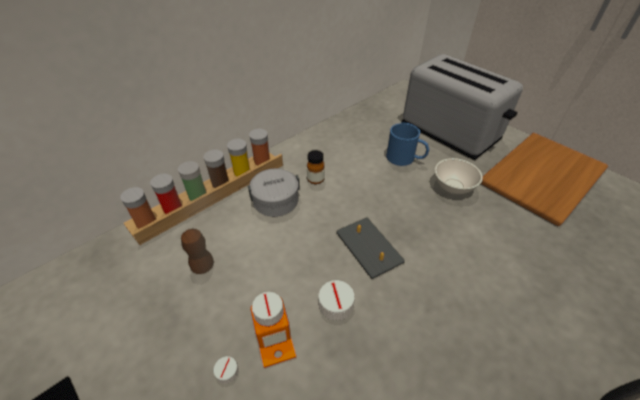

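```bash
cat > h.py <<'E'
from plant import *
import cv2,numpy as np
from scipy.spatial.transform import Rotation as R
def cam(n):
    c=get_calibration(n); return c["mtx"],R.from_euler("xyz",c["attitude"]).as_matrix(),c["position"]
def ray(n,uv,z):
    K,A,p=cam(n); uv=np.atleast_2d(np.asarray(uv,float))
    d=np.c_[uv,np.ones(len(uv))]@np.linalg.inv(K).T@A.T
    return (p+d*((z-p[2])/d[:,2])[:,None])[:,:2]
def proj(n,P):
    K,A,p=cam(n); q=(np.atleast_2d(P)-p)@A@K.T; return q[:,:2]/q[:,2:]
def blobs(n,img,mask,z,amin=4):
    k,l,s,c=cv2.connectedComponentsWithStats(mask.astype(np.uint8))
    for i in range(1,k):
        if s[i,4]<amin: continue
        ys,xs=np.nonzero(l==i); P=ray(n,np.c_[xs,ys],z); m=P.mean(0)
        w,V=np.linalg.eigh(np.cov((P-m).T)+1e-9*np.eye(2)); v=V[:,1]
        print(n,"px",c[i].round(1),"A",s[i,4],"xy",m.round(1),"ax deg",round(np.degrees(np.arctan2(v[1],v[0]))%180,1),"std",np.sqrt(w).round(1))
E
python3 - <<'E'
from h import *
for n in("top","side"):
    im=cv2.imread(f"pics/{n}0.png"); h,s,v=cv2.split(cv2.cvtColor(im,cv2.COLOR_BGR2HSV)); 
    x0,x1,y0,y1=(180,360,190,280) if n=="top" else (200,420,200,380)
    M=np.zeros(h.shape,bool); M[y0:y1,x0:x1]=1
    print("red z104"); blobs(n,im,M&((h<6)|(h>174))&(s>90),104)
    print("orange z8");blobs(n,im,M&(h>=6)&(h<25)&(s>150),8)
    print("peg z28"); blobs(n,im,M&(h>=6)&(h<30)&(s>70),28,3)
    print("white z104"); blobs(n,im,M&(s<40)&(v>165),104,50)
    print("dark z12"); blobs(n,im,M&(v<85)&(s<60),12,200)
t=cv2.imread("pics/top0.png")[205:285,180:355]; s=cv2.imread("pics/side0.png")[200:380,200:420]
t=cv2.resize(t,None,fx=4,fy=4,interpolation=2); s=cv2.resize(s,None,fx=1.5,fy=1.5,interpolation=2)
o=np.zeros((600,700,3),np.uint8); o[:320]=t; o[325:325+270,:330]=s; cv2.imwrite("pics/c1.png",o)
E
```

```text
red z104
top px [275.  257.3] A 21 xy [480.4  26.8] ax deg 149.6 std [ 0.9 15.5]
orange z8
top px [233.9 242.5] A 462 xy [517.9 156.4] ax deg 160.4 std [17.6 39.1]
peg z28
top px [233.4 242.4] A 712 xy [518.7 153.7] ax deg 160.0 std [19.2 39. ]
top px [332.5 223.5] A 16 xy [ 569.3 -132. ] ax deg 113.6 std [3.3 3.3]
top px [214.2 249.8] A 5 xy [498.3 208.5] ax deg 44.8 std [1.1 3.2]
top px [325.5 254. ] A 16 xy [ 481.9 -110.5] ax deg 179.2 std [3.  3.6]
white z104
top px [223.6 244.9] A 232 xy [515.2 163.5] ax deg 52.3 std [12.2 13.6]
top px [193.4 242.3] A 61 xy [523.1 243.8] ax deg 119.9 std [4.3 8.6]
top px [196.4 247.7] A 58 xy [508.6 235.6] ax deg 121.2 std [3.9 8.9]
top px [274.8 257.3] A 389 xy [480.3  27.1] ax deg 57.4 std [15.7 17.5]
dark z12
red z104
side px [336.2 295.5] A 78 xy [443.7  65.7] ax deg 150.0 std [ 1.5 14.7]
side px [266.7 304.5] A 55 xy [511.9 164.2] ax deg 154.3 std [ 1.2 12.3]
side px [224.4 368. ] A 27 xy [470.8 273.6] ax deg 122.7 std [0.6 7.8]
orange z8
side px [358.4 228.1] A 20 xy [ 573.4 -139.8] ax deg 124.3 std [2.2 5.5]
side px [381.2 256. ] A 22 xy 
[... 319 characters left out ...]
 deg 156.0 std [ 6.4 26.7]
side px [381.4 255.8] A 45 xy [ 475.7 -105.1] ax deg 121.6 std [3.2 6.5]
side px [274.2 340.1] A 1465 xy [486.2 176.6] ax deg 156.7 std [20.2 29.2]
side px [228.7 359. ] A 3 xy [512.4 255. ] ax deg 173.0 std [0.4 2.1]
side px [221.  376.3] A 3 xy [496.8 280.1] ax deg 42.2 std [0.9 1.7]
white z104
side px [336.1 295.6] A 739 xy [443.6  65.9] ax deg 61.3 std [15.2 16.5]
side px [266.7 304.9] A 522 xy [511.3 164.5] ax deg 64.0 std [12.4 13.6]
side px [224.6 367.7] A 324 xy [471.  273.2] ax deg 35.6 std [8.1 9.1]
dark z12
side px [273.6 204.6] A 279 xy [768.1 -38. ] ax deg 49.3 std [ 9.1 35.1]
side px [369.6 248.3] A 1984 xy [ 514.8 -112.7] ax deg 166.7 std [26.1 42.4]
```

View pics/c1.png

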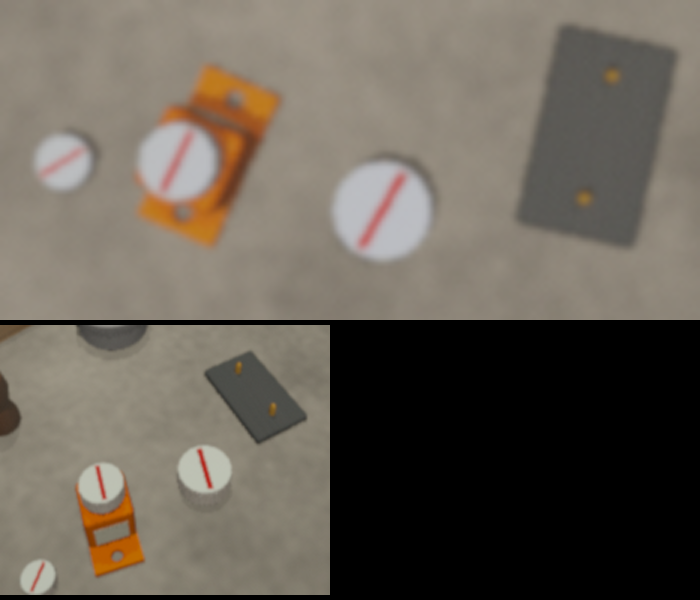

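Run:
```python
from h import *
from scipy.optimize import least_squares
im=cv2.imread("pics/top0.png"); 
# stand plate: darkness mask, top view
g=cv2.GaussianBlur(cv2.cvtColor(im,cv2.COLOR_BGR2GRAY),(0,0),.7); print("plate/counter gray",g[240,329],g[240,370])
m=(g<(int(g[240,329])+int(g[240,370]))/2).astype(np.uint8)
k,l,s,c=cv2.connectedComponentsWithStats(m); i=l[240,329]; ys,xs=np.nonzero(l==i); P=ray("top",np.c_[xs,ys],12); print("plate",s[i],cv2.minAreaRect(P.astype(np.float32)),P.mean(0))
# jar corners at z=8 from crop
C=np.array([[207,64],[282,97],[213,247],[137,210],[235,98],[182,212]])/4+[180,205]-.375
P=ray("top",C,8); print(P.round(1))
print("mid corners",P[:4].mean(0),"mid holes",P[4:].mean(0))
for a,b in((3,0),(2,1),(5,4)):
    d=P[b]-P[a]; print(np.hypot(*d),np.degrees(np.arctan2(d[1],d[0])))
S=(np.array([[95,575],[143,559]])-[0,325])/1.5+[200,200]; P=ray("side",S,8); d=P[0]-P[1]; print("side near edge",P,np.hypot(*d),np.degrees(np.arctan2(d[1],d[0])))
S=(np.array([[117,556]])-[0,325])/1.5+[200,200]; print("side hole",ray("side",S,8))
for z in(20,24,28): print(z,ray("side",[[358.4,228.1],[381.3,255.9]],z).mean(0),ray("top",[[332.5,223.5],[325.5,254]],z).mean(0))
```

```text
plate/counter gray 90 127
plate [ 309  211   40   56 1560] ((525.767578125, -121.77716064453125), (90.39627075195312, 149.84632873535156), 76.5506591796875) [ 525.28530445 -121.40338234]
[[581.7 164. ]
 [556.8 109.1]
 [448.5 159.3]
 [476.  214.6]
 [556.5 143.5]
 [474.1 181.9]]
mid corners [515.74628201 161.78387122] mid holes [515.31159653 162.72050748]
117.1782053826558 -25.56797771557568
119.4142986223674 -24.854336977895276
90.95096440352114 -24.981003732886908
side near edge [[468.78524663 216.19421321]
 [444.73003155 163.19743062]] 58.20062145221334 65.58672398913173
side hole [[468.71819691 183.67180718]]
20 [ 522.9326105  -120.81743028] [ 525.35738749 -121.56784553]
24 [ 521.0651812  -118.17007613] [ 525.47731232 -121.41098005]
28 [ 519.1977519  -115.52272198] [ 525.59723715 -121.25411458]
```

Three caps are in view: a small one lying at top px (196,245), one on the orange jar at (224,245), and a large one lying at (275,257). The one on the jar is the middle size and is the one meant. The jar is at about (515,163) with x at 155°; the stand is at about (525.4,-121.5) with x at 166.3°.

arm_command(gripper=[91.8, 91.8, 91.8, 91.8, 91.8], dp=[[-1, -0.42, 0.2], [-1, -0.42, 0.2], [-1, -0.42, 0.2], [-1, -0.42, 0.2], [-1, -0.42, 0.2]], twist=[0, 0, 0, 0, 0])

```text
time: 0.72
tool_pos: [301.7, 384.0, 201.3]
tcp_rot: [-3.141, -0.0, 2.736]
contact_force: [-0.1, 0.0, 0.3]
grip_width: 91.8
finger_force: 0.0
```

arm_command(gripper=[91.8, 91.8, 91.8, 91.8, 91.8], dp=[[-1, -0.42, 0.2], [-1, -0.42, 0.2], [-1, -0.42, 0.2], [-1, -0.42, 0.2], [-1, -0.42, 0.2]], twist=[0, 0, 0, 0, 0])

```text
time: 1.35
tool_pos: [395.9, 286.4, 176.3]
tcp_rot: [-3.141, -0.0, 2.736]
contact_force: [-0.4, 1.1, -0.5]
grip_width: 91.8
finger_force: 0.0
```

arm_command(gripper=[91.8, 91.8, 91.8, 91.8, 91.8], dp=[[-1, -0.42, 0.2], [-1, -0.42, 0.2], [-1, -0.42, 0.2], [-1, -0.42, 0.2], [0, 0, 0]], twist=[0, 0, 0, 0, 0.35])

```text
time: 1.98
tool_pos: [471.3, 208.0, 156.0]
tcp_rot: [-3.141, -0.001, 2.702]
contact_force: [0.0, 0.5, 0.1]
grip_width: 91.8
finger_force: 0.0
```

arm_command(gripper=[91.8, 91.8, 91.8, 91.8, 91.8], dp=[[-0.77, -0.3, 0.4], [-0.77, -0.3, 0.4], [-0.77, -0.3, 0.2], [0, 0, 0.4], [0, 0, 0.2]], twist=[0, 0, 0, 0, 0])

```text
time: 2.6
tool_pos: [513.0, 164.3, 115.8]
tcp_rot: [-3.141, -0.001, 2.705]
contact_force: [-0.7, 0.0, 0.5]
grip_width: 91.5
finger_force: 0.0
```

Run:
```python
from h import *
for n in("top","side"): cv2.imwrite(f"pics/{n}1.png",capture(n)[:,:,::-1])
t=cv2.imread("pics/top1.png")[205:285,180:280]; s=cv2.imread("pics/side1.png")[180:390,150:400]
o=np.zeros((600,800,3),np.uint8); o[:320,:400]=cv2.resize(t,None,fx=4,fy=4,interpolation=2); o[180:600,300:800]=cv2.resize(s,None,fx=2,fy=2,interpolation=2); cv2.imwrite("pics/c2.png",o)
```

```text
(no output)
```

View pics/c2.png

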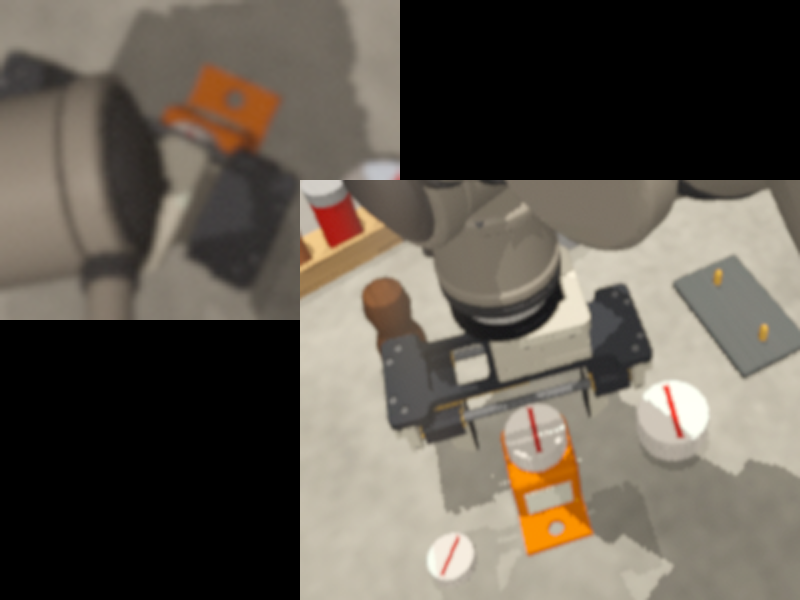

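The picture shows the fingers at crop px (475,440) and (588,410) on either side of the capped jar (535,440). The red bar lies across the finger line, so I'll go down and grip.

arm_command(gripper=[91.8, 91.8, 91.8, 91.8, 91.8], dp=[[0, 0, 0.6], [0, 0, 0.6], [0, 0, 0.6], [0, 0, 0.5], [0, 0, 0.3]], twist=[0, 0, 0, 0, 0])

```text
time: 3.32
tool_pos: [513.3, 164.3, 50.6]
tcp_rot: [-3.141, -0.001, 2.705]
contact_force: [0.4, 0.0, 0.1]
grip_width: 92.0
finger_force: 0.0
```

arm_command(gripper=[50, 50, 50, 50, 50], dp=[[0, 0, 0], [0, 0, 0], [0, 0, 0], [0, 0, 0], [0, 0, 0]], twist=[0, 0, 0, 0, 0])

```text
time: 3.95
tool_pos: [513.8, 164.2, 52.2]
tcp_rot: [3.141, 0.001, 2.705]
contact_force: [-0.8, -0.9, 3.8]
grip_width: 59.7
finger_force: 30.0
```

arm_command(gripper=[50, 50, 50, 50, 50], dp=[[0, 0, 0], [0, 0, 0], [0, 0, -0.2], [0, 0, -0.4], [0, 0, -0.4]], twist=[0, 0, 0, 0, 0])

```text
time: 4.58
tool_pos: [513.5, 164.5, 77.2]
tcp_rot: [-3.142, -0.0, 2.705]
contact_force: [-0.1, -0.0, -4.5]
grip_width: 59.5
finger_force: 30.0
```

Run:
```python
from h import *
o=get_obs(); print(o["tool_pos"],o["tcp_rot"],o["contact_force"],o["moment"],o["finger_force"],o["grip_width"])
```

```text
[513.50582203 164.48550178  77.17599443] [-3.14157009e+00 -3.72499563e-04  2.70530616e+00] [-0.1023349  -0.02167046 -4.49601685] [ 0.00346388 -0.01653924  0.03879712] 29.994069635868073 59.46342003014904
```

arm_command(gripper=[50, 50, 50, 50, 50], dp=[[0, 0, -0.7], [-0.4, -0.8, -0.7], [-0.5, -0.95, 0], [-0.5, -0.95, 0], [-0.5, -0.95, 0]], twist=[0, 0, 0, 0, 0])

```text
time: 5.2
tool_pos: [518.2, 60.9, 112.4]
tcp_rot: [3.141, 0.001, 2.705]
contact_force: [0.6, 0.7, -4.4]
grip_width: 59.7
finger_force: 30.0
```

arm_command(gripper=[50, 50, 50, 50, 50], dp=[[-0.5, -0.95, 0], [-0.5, -0.95, 0], [-0.5, -0.95, 0], [-0.5, -0.95, 0], [-0.5, -0.95, 0]], twist=[0, 0, 0, 0, 0])

```text
time: 5.82
tool_pos: [524.6, -73.3, 112.3]
tcp_rot: [3.141, 0.0, 2.705]
contact_force: [1.0, 0.8, -4.2]
grip_width: 59.6
finger_force: 30.0
```

arm_command(gripper=[50, 50, 50, 50, 50], dp=[[-0.5, -0.95, 0], [-0.33, -0.81, 0], [0, 0, 0], [0, 0, 0], [0, 0, 0]], twist=[0, 0, -0.75, -0.75, -0.76])

```text
time: 6.45
tool_pos: [524.8, -121.2, 112.2]
tcp_rot: [3.141, 0.0, 2.904]
contact_force: [-0.4, -0.0, -4.0]
grip_width: 59.7
finger_force: 30.0
```

Run:
```python
from h import *
for n in("top","side"): cv2.imwrite(f"pics/{n}2.png",capture(n)[:,:,::-1])
o=get_obs(); print(o["tool_pos"],o["tcp_rot"],o["joint_positions"])
p=o["tool_pos"]; print([proj(n,p)[0].round() for n in("top","side")])
t=cv2.imread("pics/top2.png")[190:290,280:380]; s=cv2.imread("pics/side2.png")[130:330,270:470]
o=np.zeros((600,800,3),np.uint8); o[:200,:200]=cv2.resize(t,None,fx=2,fy=2,interpolation=2); o[:600,200:800]=cv2.resize(s,None,fx=3,fy=3,interpolation=2); cv2.imwrite("pics/c3.png",o)
```

```text
[ 524.79594715 -121.05674172  112.13627805] [3.14149013e+00 3.13522625e-04 2.90292454e+00] [-3.69128678e-01  4.84510596e-01  1.64488882e+00  1.68006732e-04
  1.01189572e+00 -1.70134597e+00]
[array([330., 240.]), array([373., 213.])]
```

View pics/c3.png

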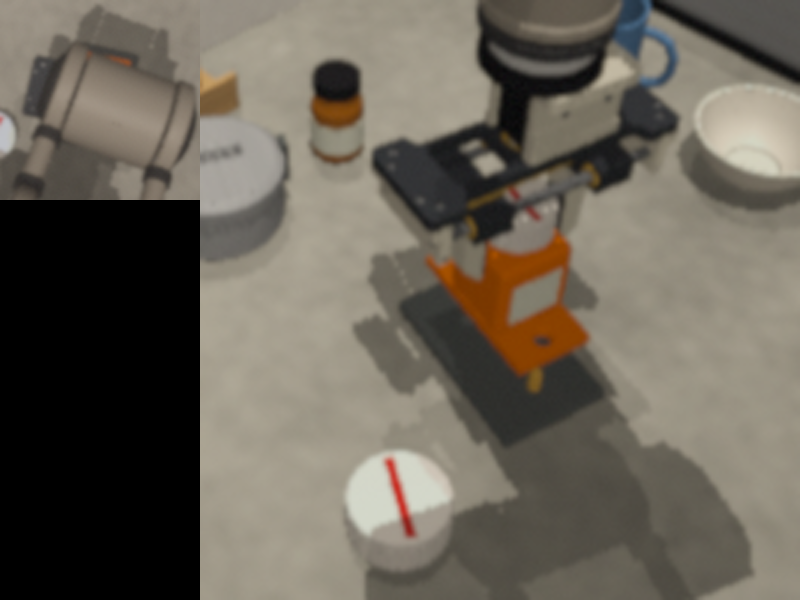

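```bash
cat > fit.py <<'E'
from h import *
from scipy.optimize import minimize
def box(a,b,z0,z1): return np.array([[x,y,z] for x in(-a,a) for y in(-b,b) for z in(z0,z1)],float)
t=np.linspace(0,2*np.pi,40)
def cyl(r,z0,z1): return np.vstack([np.c_[r*np.cos(t),r*np.sin(t),0*t+z] for z in(z0,z1)])
JAR=[box(60,30,0,8),box(30,30,0,72),cyl(25.5,79,104)]; STAND=[box(75,45,0,12)]
def render(n,parts,x,y,a):
    o=np.zeros((1600,2560),np.uint8); Rz=R.from_euler("z",a,degrees=True).as_matrix()
    for P in parts:
        q=proj(n,P@Rz.T+[x,y,0])*4+1.5
        cv2.fillConvexPoly(o,cv2.convexHull((q*16).astype(np.int32)),255,shift=4)
    return cv2.GaussianBlur(cv2.resize(o,(640,400),interpolation=cv2.INTER_AREA),(0,0),.8)/255.
def fit(n,parts,mask,p0):
    m=cv2.GaussianBlur(mask.astype(np.float32),(0,0),.8)
    f=lambda p:((render(n,parts,*p)-m)**2).sum()
    r=minimize(f,p0,method="Nelder-Mead",options=dict(initial_simplex=np.array(p0)+[[0,0,0],[6,0,0],[0,6,0],[0,0,4]],xatol=.05,fatol=.01))
    return r.x.round(2),round(r.fun,1)
E
python3 - <<'E'
from fit import *
for n in("top","side"):
    im=cv2.imread(f"pics/{n}0.png"); h,s,v=[c.astype(int) for c in cv2.split(cv2.cvtColor(im,cv2.COLOR_BGR2HSV))]
    for name,parts,p0,m in(("jar",JAR,(514,163,-25),((h<25)&(s>115))|((s<45)&(v>165))),("stand",STAND,(525,-121,-13.7),(v<(112 if n=="top" else 100))|((h>5)&(h<30)&(s>110)))):
        roi=cv2.dilate((render(n,parts,*p0)>.3).astype(np.uint8),np.ones((9,9)))
        m=(m&(roi>0)).astype(np.uint8)
        k,l,st,c=cv2.connectedComponentsWithStats(m); m=(l==1+st[1:,4].argmax()).astype(np.uint8)
        cs,_=cv2.findContours(m,cv2.RETR_EXTERNAL,cv2.CHAIN_APPROX_NONE); cv2.drawContours(m,cs,-1,1,-1)
        print(n,name,m.sum(),fit(n,parts,m,p0))
E
```

```text
top jar 891 (array([515.39, 162.98, -24.46]), np.float64(47.6))
top stand 1549 (array([ 525.53, -121.36,  -13.85]), np.float64(8.0))
side jar 2131 (array([511.7 , 164.88, -23.67]), np.float64(200.6))
side stand 2182 (array([ 521.88, -119.5 ,  -13.51]), np.float64(50.0))
```

arm_command(gripper=[50, 50, 50, 50, 50], dp=[[0.055, 0.036, 0], [0, 0, 0.5], [0, 0, 0.4], [0, 0, 0.1], [0, 0, 0]], twist=[0, 0, 0, 0, 0])

```text
time: 7.18
tool_pos: [523.5, -119.8, 86.3]
tcp_rot: [3.141, -0.001, 2.902]
contact_force: [-0.3, 0.4, -4.0]
grip_width: 59.8
finger_force: 30.0
```

arm_command(gripper=[50, 50, 50, 50, 50], dp=[[0, 0, 0.1], [0, 0, 0.1], [0, 0, 0.1], [0, 0, 0.1], [0, 0, 0.0]], twist=[0, 0, 0, 0, 0])

```text
time: 7.8
tool_pos: [523.5, -119.8, 76.5]
tcp_rot: [3.141, -0.0, 2.903]
contact_force: [0.2, -0.5, -3.7]
grip_width: 59.7
finger_force: 30.0
```

arm_command(gripper=[50, 50, 50, 50, 50], dp=[[0, 0, 0.12], [0, 0, 0.12], [0, 0, 0.1], [0, 0, 0.08], [0, 0, 0.04]], twist=[0, 0, 0, 0, 0])

```text
time: 8.43
tool_pos: [523.6, -119.9, 65.0]
tcp_rot: [3.141, -0.0, 2.902]
contact_force: [-0.0, -0.5, -4.6]
grip_width: 59.7
finger_force: 30.0
```

arm_command(gripper=[50, 50, 50, 50, 50], dp=[[0, 0, 0.04], [0, 0, 0.04], [0, 0, 0.04], [0, 0, 0], [0, 0, 0]], twist=[0, 0, 0, 0, 0])

```text
time: 9.05
tool_pos: [523.7, -119.9, 64.1]
tcp_rot: [-3.142, 0.001, 2.902]
contact_force: [-5.7, 0.4, 12.2]
grip_width: 59.7
finger_force: 30.0
```

arm_command(gripper=[91.8, 91.8, 91.8, 91.8, 91.8], dp=[[0, 0, 0], [0, 0, 0], [0, 0, 0], [0, 0, 0], [0, 0, 0]], twist=[0, 0, 0, 0, 0])

```text
time: 9.68
tool_pos: [523.6, -119.9, 62.1]
tcp_rot: [3.141, -0.0, 2.902]
contact_force: [-0.4, -0.2, -0.0]
grip_width: 91.6
finger_force: 0.0
```

arm_command(gripper=[91.8, 91.8, 91.8, 91.8, 91.8], dp=[[0, 0, -0.4], [0, 0, -0.6], [0, 0, -0.2], [0, 0, 0], [0, 0, 0]], twist=[0, 0, 0, 1, 1])

```text
time: 10.3
tool_pos: [523.8, -119.9, 92.8]
tcp_rot: [3.141, 0.001, 2.725]
contact_force: [0.2, -0.0, -0.6]
grip_width: 92.1
finger_force: 0.0
```

arm_command(gripper=[91.8, 91.8, 91.8, 91.8, 91.8], dp=[[0, 0, 0], [0, 0, 0], [0, 0, 0], [0, 0, 0], [0, 0, 0]], twist=[1, 1, 1, 1, 0])

```text
time: 10.92
tool_pos: [523.7, -119.9, 92.6]
tcp_rot: [3.141, 0.0, 2.38]
contact_force: [0.4, 0.1, -0.2]
grip_width: 91.9
finger_force: 0.0
```

Run:
```python
from h import *
cv2.imwrite("pics/side3.png",capture("side")[:,:,::-1])
o=get_obs(); print(o["time"],o["tool_pos"],o["tcp_rot"],o["joint_positions"],o["contact_force"])
s=cv2.imread("pics/side3.png")[150:300,290:440]
cv2.imwrite("pics/c4.png",cv2.resize(s,None,fx=4,fy=4,interpolation=2))
```

```text
10.975 [ 523.7114443  -119.90741809   92.4963757 ] [3.14137554e+00 3.67630430e-04 2.38069733e+00] [-3.67799248e-01  5.08093407e-01  1.66920103e+00  7.27224915e-05
  9.63875461e-01 -1.17774176e+00] [0.27180587 0.31159045 0.25896495]
```

View pics/c4.png

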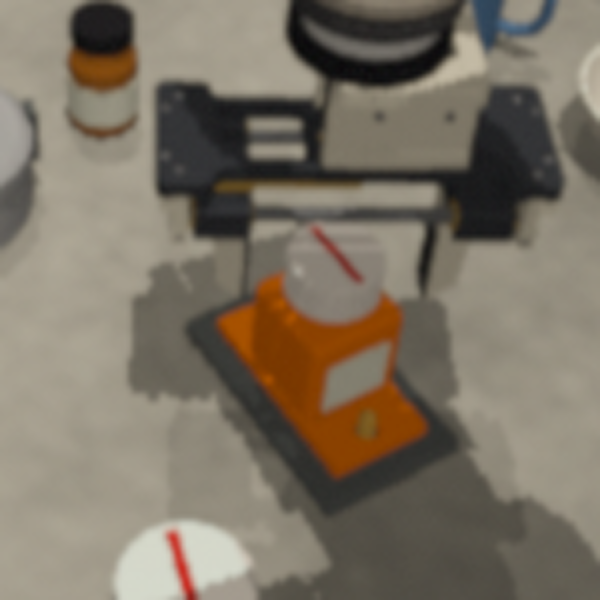

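The jar sits flat on the stand, with a peg showing through its hole at (365,425). The cap at (335,275) is midway between the fingers at 245 and 430, so I'll grip it.

arm_command(gripper=[91.8, 45, 45, 45, 45], dp=[[0, 0, -0.1], [0, 0, 0], [0, 0, 0], [0, 0, 0], [0, 0, 0]], twist=[0, 0, 0, 0, 0])

```text
time: 11.6
tool_pos: [523.6, -119.9, 94.7]
tcp_rot: [3.142, -0.0, 2.379]
contact_force: [0.6, 0.8, 0.0]
grip_width: 55.9
finger_force: 0.0
```

arm_command(gripper=[45, 45, 45, 45, 45], dp=[[0, 0, 0], [0, 0, 0], [0, 0, 0], [0, 0, 0], [0, 0, 0]], twist=[0, 0, 0, 0, 0])

```text
time: 12.22
tool_pos: [523.6, -119.9, 94.7]
tcp_rot: [3.142, -0.0, 2.379]
contact_force: [-0.1, 0.6, -0.1]
grip_width: 50.3
finger_force: 30.0
```

Now I'll press it down.

arm_command(gripper=[45, 45, 45, 45, 45], dp=[[0, 0, 0.08], [0, 0, 0.08], [0, 0, 0.05], [0, 0, 0], [0, 0, 0]], twist=[0, 0, 0, 0, 0])

```text
time: 12.85
tool_pos: [523.7, -119.9, 89.8]
tcp_rot: [3.141, 0.0, 2.379]
contact_force: [-1.4, 1.6, 6.7]
grip_width: 49.7
finger_force: 30.0
```

arm_command(gripper=[45, 45, 45, 45, 45], dp=[[0, 0, 0], [0, 0, 0], [0, 0, 0], [0, 0, 0], [0, 0, 0]], twist=[-1, -1, -1, -1, -1])

```text
time: 13.48
tool_pos: [524.4, -120.1, 90.1]
tcp_rot: [3.141, 0.002, 2.818]
contact_force: [0.2, 0.2, 5.2]
grip_width: 50.1
finger_force: 30.0
```

arm_command(gripper=[45, 45, 45, 45, 45], dp=[[0, 0, 0], [0, 0, 0], [0, 0, 0], [0, 0, 0], [0, 0, 0]], twist=[-1, -1, -1, -1, -1])

```text
time: 14.1
tool_pos: [524.5, -120.1, 90.1]
tcp_rot: [-3.141, 0.002, -3.029]
contact_force: [-0.1, -0.1, 5.6]
grip_width: 49.7
finger_force: 30.0
```

arm_command(gripper=[45, 45, 45, 45, 45], dp=[[0, 0, 0], [0, 0, 0], [0, 0, 0], [0, 0, 0], [0, 0, 0]], twist=[-1, -1, -1, -1, -1])

```text
time: 14.72
tool_pos: [524.5, -120.1, 90.1]
tcp_rot: [-3.14, 0.002, -2.593]
contact_force: [0.4, 0.4, 5.7]
grip_width: 49.8
finger_force: 30.0
```

Run:
```python
from h import *
cv2.imwrite("pics/side4.png",capture("side")[:,:,::-1])
o=get_obs(); print(o["time"],o["tool_pos"],o["tcp_rot"],o["contact_force"],o["moment"])
s=cv2.imread("pics/side4.png")[150:300,290:440]
cv2.imwrite("pics/c5.png",cv2.resize(s,None,fx=4,fy=4,interpolation=2))
```

```text
14.775 [ 524.44581086 -120.0834425    90.07543259] [-3.14005105e+00  1.54988408e-03 -2.58879630e+00] [-0.29997381  1.04686066  5.755849  ] [ 0.15342955  0.03460826 -0.03819366]
```

View pics/c5.png

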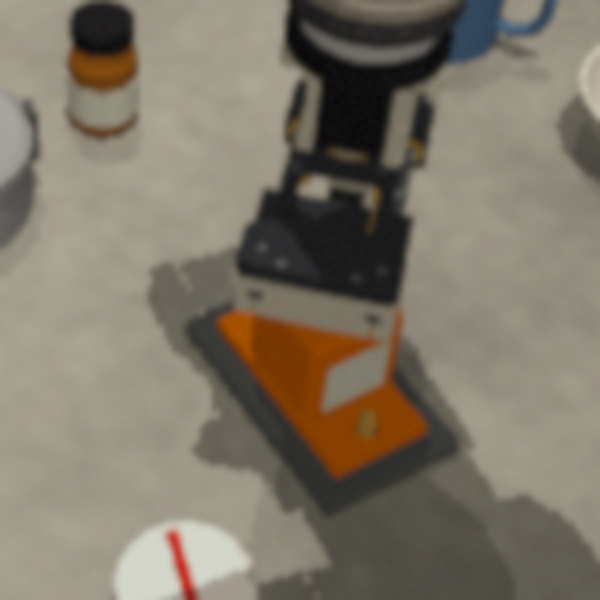

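The jar hasn't moved and the cap has turned about 75°. I'll lift gently and watch the force.

arm_command(gripper=[45, 45, 45, 45, 45], dp=[[0, 0, -0.08], [0, 0, -0.08], [0, 0, -0.08], [0, 0, -0.04], [0, 0, 0]], twist=[0, 0, 0, 0, 0])

```text
time: 15.4
tool_pos: [523.3, -119.8, 96.1]
tcp_rot: [3.141, -0.001, -2.595]
contact_force: [-0.9, -0.3, -0.2]
grip_width: 50.2
finger_force: 30.0
```

arm_command(gripper=[45, 45, 45, 45, 45], dp=[[0, 0, -0.2], [0, 0, -0.3], [0, 0, -0.4], [0, 0, -0.5], [0, 0, -0.5]], twist=[0, 0, 0, 0, 0])

```text
time: 16.02
tool_pos: [523.8, -119.9, 145.1]
tcp_rot: [-3.141, 0.0, -2.595]
contact_force: [-0.8, -1.2, 0.1]
grip_width: 49.9
finger_force: 30.0
```

arm_command(gripper=[45, 45, 45, 45, 45], dp=[[0, 0, -0.5], [0, 0, -0.4], [0, 0, -0.2], [0, 0, 0], [0, 0, 0]], twist=[0, 0, 0, 0, 0])

```text
time: 16.65
tool_pos: [523.4, -119.8, 171.0]
tcp_rot: [3.141, -0.0, -2.595]
contact_force: [0.3, -0.9, -1.2]
grip_width: 50.0
finger_force: 30.0
```

Run:
```python
from h import *
cv2.imwrite("pics/side5.png",capture("side")[:,:,::-1])
o=get_obs(); print(o["time"],o["tool_pos"],o["grip_width"],o["contact_force"])
s=cv2.imread("pics/side5.png")[120:300,290:440]
cv2.imwrite("pics/c6.png",cv2.resize(s,None,fx=3.3,fy=3.3,interpolation=2))
```

```text
16.7 [ 523.3652618  -119.79303256  170.98214598] 49.85867765518747 [-0.05230575  0.2518938  -0.10311365]
```

View pics/c6.png

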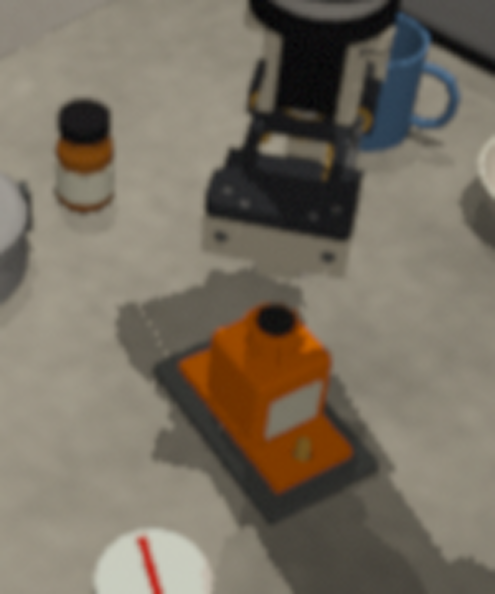

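The jar is seated with its neck open at (277,318). The cap is in the gripper (opening 49.9 mm), about 70 mm above the neck, so I'm handing in.

```bash
python3 -c "
from plant import *
print(close_job())"
```

```text
the job is handed in; nothing more can be done
None
```

The job is handed in (no verdict returned): the jar is seated on its pegs, and the cap was pressed, twisted free about 75° and is held level about 70 mm above the jar's open mouth, with no contact with any bystander.

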